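# Build up a strap clamp over a tube on the fixture plate

### The arm

A 6-joint arm with a two-finger parallel gripper is mounted at the origin on a cart in front of the work surface, level with it; the furniture and walls round the work are solid. World frame = base frame: x ahead of the robot, y to its left, z up, the work surface at z = 0. Lengths are in m, angles in rad, forces in N, time in s.
With the tool pointing down it reaches from about 0.225 to 0.875 m from the base axis. Payload 3.4 kg.
Tool frame: the origin (TCP) lies on the centre line of the jaws, within the pads' length; the fingertips stand 22 mm ahead of it and the grasp point (between the pads) lies 3 mm ahead of it (finger_overhang is the distance from the TCP to the fingertips, in m); z points along the fingers, y is the line along which they close (so a half turn about z gives the same grasp; the last joint's range is limited). The gripper opens to 85 mm and grips with 20 to 120 N. Pads are 22 mm wide; open, the fingers measure 114 mm over their backs; the gripper's body (76 mm by 85 mm) begins 54 mm behind the grasp point. The pads swing forward as they close: fully open they stand 13 mm farther back than shut.
Start: joints at [-1.285, 0.276, 1.505, -0, 1.361, -0.121], TCP at [0.228, -0.528, 0.253] pointing down, gripper open.
Joint ranges: [-2.89, 2.89], [-0.75, 2.08], [0.22, 2.7], [-1.18, 4.32], [0.11, 2.71], [-2.7, 2.7]. Speed limits (rad/s): [2.57, 2.57, 3.14, 3.14, 3.14, 3.14].

### API

Orientations are given as a 3x3 rotation matrix whose columns are the frame's x, y, z axes.
In Python, from workcell import read_state, read_camera, finish_job, finger_overhang gives the robot as it stands.
- The arm moves only by the tool send_rows, never from a script. Its argument "targets" is a list of rows, each an object of numbers: "x", "y", "z": the shift along the tool's x, y, z in units of 0.06 m (1.0 is 0.06 m); "wx", "wy", "wz": the turn, a rotation vector about the tool's x, y, z in units of 0.15 rad (1.0 is 0.15 rad); "gripper": the closure, from 0 (fully open) to 1 (shut). A call has 1 to 12 rows; each row shifts and turns the commanded pose from where the row before left it, along the tool's axes as they then stand; what a row does not reach is not made up. A row lasts 1/8 s, in which the tool goes at most 62.5 mm and 10.7 degrees, less where a joint would pass 70% of its speed; a pose out of reach is approached as far as the arm can. A call with a number of a shift or a turn outside -1 to 1 is refused whole. A call with a gripper value outside its range is refused whole. The fingers move at their own pace and stop on an object; the grip force is fixed at half the most. Time passes only in rows, so rows that do not move let the fingers close. It gives the time, the measured TCP pose, the force, the opening and the grip force at its end, in the units of the state.
- read_state(): the state, without advancing time (a new reading comes with each control period).
- read_camera(name): name is "scene" or "top" or "wrist"; returns a dict with "pixels" (384x512x3 uint8, red, green, blue), "intrinsics" (3x3 intrinsics, pixels), "world_from_camera" (4x4, takes a point from camera to world coordinates). Camera axes: x right, y down, z forward; pixel columns grow to the right and rows downward; lengths in m; the calibration is good to about 2 mm. A picture is of the moment at which its call begins. There is no depth.
- finish_job(): hands the job in; it is judged then, once.
The state is a dict: "time_s": time; "q": joint angles; "dq": joint speeds; "effort": joint torques, N m; "eef_pos": TCP position; "ee_rot": TCP orientation; "ft_force": force on the tool from outside, world axes, zero at the start; "ft_torque": the same for the moment, N m; "width": finger opening in m; "gripper_force": force on a finger pad.
Only numpy, scipy, OpenCV 4.12 (cv2) and the standard library are available. Lean on these libraries where they do the work, as an engineer would, in place of code of your own. Each camera call takes 0.05 s, during which the arm holds its last target. There are 200 camera calls.

### The job

Set up the strap clamp on the fixture plate, ready for the nut. Lay the square tube on the plate between the two dowel pins and the stud, against the pins and centred across the plate, and stand the packing block that is as tall as the tube on the opposite side of the stud, in line with it; bridge the two with the slotted strap, its slot over the stud, so that it lies level along the plate with one end on the tube and the other on the block, and drop the thick washer over the stud onto the strap. Leave the low packing block where it is.

Things in the scene. Friction and masses are not known exactly. Their poses are not given: they have to be found in the camera images.
- fixture_plate: Fixed dark steel plate, 220 mm (x) x 130 mm (y) x 12 mm thick, with a grid of small tapped holes. Origin: centre of its underside, z up. An upright stud stands at its centre, two dowel pins near its -x end; nothing else. The tube's centre belongs at x = -63 to -57, y = 0, the packing block's near x = +60 mm, y = 0.
- stud_top (a point): Top of the plain upright stud at the plate's centre: 14 mm thick, the last 5 mm tapered to 9 mm; 95 mm above the bench, 83 mm above the plate's top. With the tube against the pins, 36 mm are free between tube and stud.
- pins_mid (a point): Point midway between the two dowel pins, at half their height. They are 10 mm thick, 22 mm high above the plate and stand at x = -88, y = +40 and -40 mm of the plate. A tube lying along the plate's y and touching both has its centre at x = -63 mm.
- tube_centre (a point): Dark grey square steel tube offcut, 40 x 40 mm and 120 mm long, wall 3 mm, open ends, lying on its side; 0.42 kg. The point is its centre, 20 mm above what it lies on; y is its long axis, z up.
- tall_packer_centre (a point): Dark steel packing block, the tall one: 40 mm (x) x 50 mm (y), 40 mm high, exactly as tall as the tube; 0.6 kg. A small blind hole is drawn in the top. The point is its centre, 20 mm above its underside.
- low_packer_centre (a point): Dark steel packing block, the low one: 50 mm (x) x 62 mm (y), only 22 mm high. Not used. The point is its centre.
- strap_centre (a point): Grey steel clamp strap, flat bar 160 mm (x) x 46 mm (y) x 14 mm thick, 0.5 kg, with a slot right through it at its middle, 46 mm long in x and 22 mm wide in y (4 mm clear each side of the stud). Same both ways round. The point is its centre, 7 mm above its underside.
- washer_centre (a point): Grey thick steel washer lying flat: 44 mm outside, 19 mm hole (2.5 mm clear all round the stud), 8 mm thick, 80 g. The point is its centre, 4 mm above its underside.
Things that resemble listed ones, but are neither listed nor needed, are in the scene too. What is shaped like the part that bears washer_centre but black is not meant.

How it is judged:
At the end, for the whole second after the job is handed in: Tube within 13 mm of the pins, 15 of the middle line, square to 0.15 rad; tall block 42-78 mm past the stud, 15 off the line; strap resting on both round the stud, level to 0.05 rad, centred to 18 mm; washer flat on it round the stud; low block within 20 mm of its start; all at rest (x of tube_centre in the frame of fixture_plate between -0.066 and -0.05 m and y of tube_centre in the frame of fixture_plate between -0.015 and 0.015 m and z of tube_centre in the frame of fixture_plate between 0.029 and 0.035 m and angle between the y axis of tube_centre and the y axis of fixture_plate, either way round below 0.15 rad and x of tall_packer_centre in the frame of fixture_plate between 0.042 and 0.078 m and y of tall_packer_centre in the frame of fixture_plate between -0.015 and 0.015 m and z of tall_packer_centre in the frame of fixture_plate between 0.029 and 0.035 m and x of strap_centre in the frame of fixture_plate between -0.018 and 0.018 m and y of strap_centre in the frame of fixture_plate between -0.009 and 0.009 m and z of strap_centre in the frame of fixture_plate between 0.056 and 0.062 m and angle between the x axis of strap_centre and the x axis of fixture_plate, either way round below 0.15 rad and angle between strap_centre's own z axis and vertical below 0.05 rad and contact force between strap and tube above 0.2 N and contact force between strap and tall_packer above 0.2 N and horizontal distance between washer_centre and stud_top below 0.006 m and z of washer_centre in the frame of fixture_plate between 0.067 and 0.073 m and angle between washer_centre's own z axis and vertical below 0.1 rad and distance of low_packer_centre from where it was at the start of the episode below 0.02 m and linear speed of each of tube, tall_packer, strap, washer, low_packer below 0.02 m/s); the robot touches nothing.
It also fails if it takes over 106 s, if anything falls off the work surface, if the arm or the gripper's body presses on something with over 40 N, if the wrist force passes 120 N, or if a joint passes its speed limit or range.

## Working session

There is one attempt and no reset: what is moved stays moved. The work goes in short steps, Python scripts to look and compute and a tool call to move; the robot and the scene stay as the last step left them, time stands still between calls to the robot, and variables do not carry over. Pictures are saved under pics/ and viewed, at most 14 in all, crops included, and the job is handed in when it is done.

Besides the shell and the picture viewer there is one more tool, called by a JSON object that holds its "name" and its "arguments", one argument or row to a line. send_rows: Moves the arm, as the interface text tells. Shifts and turns lie within -1 to 1; 1 stands for 0.06 m of shift or 0.15 rad of turn. Its arguments: {"type":"object","properties":{"targets":{"type":"array"}},"required":["targets"]}

```bash
mkdir -p pics
cat > h.py <<'E'
import numpy as np, cv2
from workcell import read_state, read_camera, finish_job
def snap(n,f,crop=None,s=1.5):
    c=read_camera(n); p=c["pixels"][:,:,::-1]
    np.savez('pics/'+f+'.npz',K=c["intrinsics"],T=c["world_from_camera"],p=p)
    if crop: x0,y0,x1,y1=crop; p=p[y0:y1,x0:x1]
    cv2.imwrite('pics/'+f+'.png',cv2.resize(p,None,fx=s,fy=s,interpolation=cv2.INTER_CUBIC))
def w(f,u,v,z):
    d=np.load('pics/'+f+'.npz');T=d['T'];r=T[:3,:3]@np.linalg.inv(d['K'])@[u,v,1];t=T[:3,3]
    return (t+r*(z-t[2])/r[2]).round(4)
def pix(f,P):
    d=np.load('pics/'+f+'.npz');T=np.linalg.inv(d['T']);q=d['K']@(T[:3,:3]@P+T[:3,3]);return (q[:2]/q[2]).round(1)
def st():
    s=read_state();print(s['time_s'],np.round(s['eef_pos'],4),np.round(s['ee_rot'],3).tolist(),np.round(s['q'],3),s['width'],np.round(s['ft_force'],1))
E
python3 -c "
from h import *
snap('top','t1');snap('scene','s1');st();d=np.load('pics/t1.npz');print(d['T'],d['K'])"
```

```text
0.1 [ 0.2274 -0.5277  0.2525] [[0.918, 0.396, -0.0], [0.396, -0.918, 0.002], [0.0, -0.002, -1.0]] [-1.285  0.277  1.506 -0.     1.361 -0.121] 0.08555435459606098 [-0.4 -0.2  0.1]
[[-0.02278056 -0.99478872  0.09938032  0.40030658]
 [-0.99973199  0.02307751  0.00183933  0.21617529]
 [-0.00412319 -0.09931178 -0.99504782  0.97991803]
 [ 0.          0.          0.          1.        ]] [[447.32491479   0.         253.2958323 ]
 [  0.         447.32491479 192.46927117]
 [  0.           0.           1.        ]]
```

View pics/t1.png

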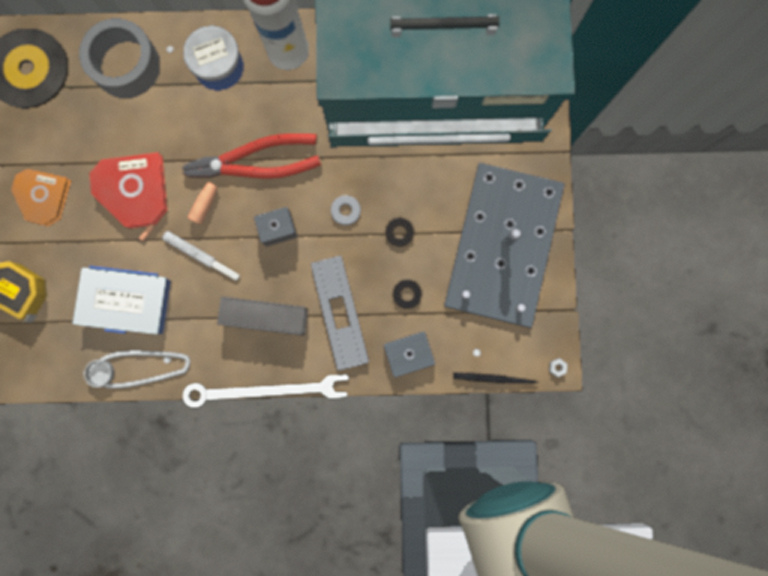

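View pics/s1.png

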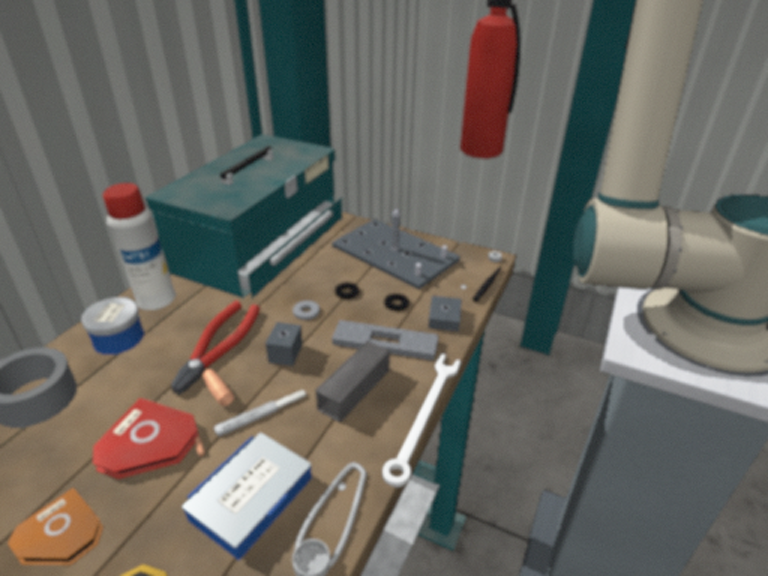

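Candidates (pixels in the 1.5x top view):
- **Washer:** grey ring (346,209). The black rings at (400,232) and (407,294) and the large tape ring at (115,55) are not it.
- **Packers:** (275,226) is the smaller one and looks tall in the scene view. (409,354) is larger and low.
- **Tube:** (262,315).
- **Strap:** (340,312). The wrench at (265,390) is not it.
- **Plate:** (505,245), with its pins at (466,294) and (521,308).

I'll check these in a close crop.

```bash
python3 -c "
from h import *
p=np.load('pics/t1.npz')['p']
cv2.imwrite('pics/c1.png',cv2.resize(p[100:260,140:385],None,fx=3.2,fy=3.2,interpolation=cv2.INTER_CUBIC))"
```

```text
(no output)
```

View pics/c1.png

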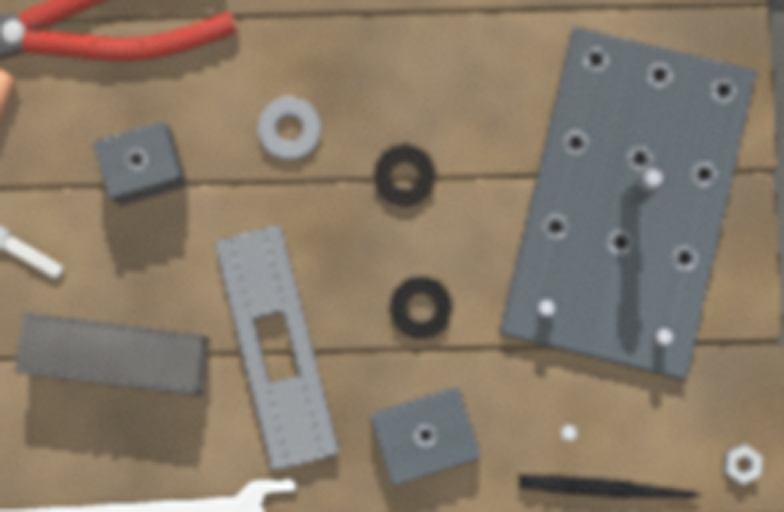

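```bash
python3 -c "
from h import *
W=lambda x,y,z: w('t1',140+x/3.2,100+y/3.2,z)
for n,z,ps in [('plate',.012,[(573,28),(755,72),(686,378),(502,333)]),('stud',.095,[(653,178)]),('pins',.034,[(547,307),(665,337)]),('tube',.04,[(27,315),(204,336),(196,393),(17,371)]),('tall',.04,[(95,142),(163,123),(180,178),(113,198),(137,159)]),('strap',.014,[(218,242),(278,227),(337,455),(273,468)]),('slot',.014,[(250,317),(285,310),(299,374),(267,382)]),('wash',.008,[(290,128)]),('low',.022,[(372,416),(459,389),(478,455),(394,483),(425,435)])]:
  P=np.array([W(x,y,z) for x,y in ps]);print(n,P[:4].mean(0).round(4),P[:,:2].tolist())
  if len(P)>=4:
    e=[P[1]-P[0],P[2]-P[3],P[3]-P[0],P[2]-P[1]];print([(round(np.hypot(*a[:2]),3),round(np.degrees(np.arctan2(a[1],a[0])),1)) for a in e])
"
```

```text
plate [0.5578 0.0342 0.012 ] [[0.6799, 0.0681], [0.6458, -0.0561], [0.4362, 0.0009], [0.4695, 0.1241]]
[(np.float64(0.129), np.float64(-105.4)), (np.float64(0.128), np.float64(-105.1)), (np.float64(0.218), np.float64(165.1)), (np.float64(0.217), np.float64(164.8))]
stud [0.5586 0.0344 0.095 ] [[0.5586, 0.0344]]
pins [0.4736 0.0572 0.034 ] [[0.4845, 0.0958], [0.4628, 0.0185]]
tube [0.4598 0.3842 0.04  ] [[0.4867, 0.4395], [0.4701, 0.3229], [0.4327, 0.3286], [0.4499, 0.446]]
[(np.float64(0.118), np.float64(-98.1)), (np.float64(0.119), np.float64(-98.3)), (np.float64(0.037), np.float64(170.0)), (np.float64(0.038), np.float64(171.3))]
tall [0.5886 0.3657 0.04  ] [[0.6015, 0.3941], [0.6134, 0.3486], [0.5759, 0.3376], [0.5634, 0.3823], [0.5894, 0.3662]]
[(np.float64(0.047), np.float64(-75.3)), (np.float64(0.046), np.float64(-74.4)), (np.float64(0.04), np.float64(-162.8)), (np.float64(0.039), np.float64(-163.7))]
strap [0.4634 0.277  0.014 ] [[0.5359, 0.3155], [0.5453, 0.2745], [0.39, 0.2375], [0.3823, 0.2806]]
[(np.float64(0.042), np.float64(-77.1)), (np.float64(0.044), np.float64(-79.9)), (np.float64(0.158), np.float64(-167.2)), (np.float64(0.16), np.float64(-166.6))]
slot [0.4643 0.2777 0.014 ] [[0.4842, 0.2945], [0.4884, 0.2707], [0.4448, 0.262], [0.4399, 0.2837]]
[(np.float64(0.024), np.float64(-80.0)), (np.float64(0.022), np.float64(-77.3)), (np.float64(0.046), np.float64(-166.3)), (np.float64(0.044), np.float64(-168.7))]
wash [0.615  0.2654 0.008 ] [[0.615, 0.2654]]
low [0.4015 0.178  0.022 ] [[0.4154, 0.2135], [0.432, 0.155], [0.3879, 0.1436], [0.3707, 0.1999], [0.4019, 0.1785]]
[(np.float64(0.061), np.float64(-74.2)), (np.float64(0.059), np.float64(-73.0)), (np.float64(0.047), np.float64(-163.1)), (np.float64(0.046), np.float64(-165.5))]
```

```bash
cat >> h.py <<'E'
def go(x,y,z,yaw):
    "units: turn wz first, then shift in the turned axes"
    s=read_state();R=np.array(s['ee_rot']);p=np.array(s['eef_pos'])
    cur=np.degrees(np.arctan2(R[1,1],R[0,1]));d=(yaw-cur+90)%180-90
    a=np.radians(cur+d);ty=np.array([np.cos(a),np.sin(a)]);tx=np.array([-ty[1],ty[0]])
    e=np.array([x,y,z])-p
    print('t',s['time_s'],'p',p.round(4),'yaw %.1f dyaw %.1f'%(cur,d),'wz %.2f'%(-np.radians(d)/.15),'x %.3f y %.3f z %.3f'%(e[:2]@tx/.06,e[:2]@ty/.06,-e[2]/.06),'tilt',R[:2,2].round(4),'w',round(s['width'],4),'F',np.round(s['ft_force'],1))
C=np.array([.5582,.0343]);ex=np.array([.9655,-.2605]);ey=np.array([.2605,.9655])
def pl(x,y): return C+x*ex+y*ey
E
python3 -c "
from h import *
go(.46,.384,.2,-8.2)"
```

```text
t 0.1 p [ 0.2274 -0.5277  0.2525] yaw -66.7 dyaw 58.5 wz -6.81 x 15.592 y 1.670 z 0.876 tilt [-0.0005  0.0016] w 0.0856 F [-0.4 -0.2  0.1]
```

{"name": "send_rows", "arguments": {
  "targets": [
    {"wz":-0.97},
    {"wz":-0.97},
    {"wz":-0.97},
    {"wz":-0.97},
    {"wz":-0.97},
    {"wz":-0.97},
    {"wz":-0.97},
    {"x":0.5,"y":0.09},
    {"x":0.85,"y":0.09},
    {"x":0.85,"y":0.09},
    {"x":0.85,"y":0.09},
    {"x":0.85,"y":0.09}
  ]
}}

```text
$.targets[0]: bad value
```

{"name": "send_rows", "arguments": {
  "targets": [
    {"x":0.85,"y":0.09},
    {"x":0.85,"y":0.09},
    {"x":0.85,"y":0.09},
    {"x":0.85,"y":0.09},
    {"x":0.85,"y":0.09},
    {"x":0.85,"y":0.09},
    {"x":0.85,"y":0.09},
    {"x":0.85,"y":0.09},
    {"x":0.85,"y":0.09},
    {"x":0.85,"y":0.09},
    {"x":0.8,"y":0.09},
    {"x":0.5}
  ]
}}

```text
$.targets[0]: bad value
```

```bash
python3 -c "
from h import *
go(.46,.384,.2,-8.2);snap('wrist','w1',None,1)"
```

```text
t 0.1 p [ 0.2274 -0.5277  0.2525] yaw -66.7 dyaw 58.5 wz -6.81 x 15.592 y 1.670 z 0.876 tilt [-0.0005  0.0016] w 0.0856 F [-0.4 -0.2  0.1]
```

View pics/w1.png

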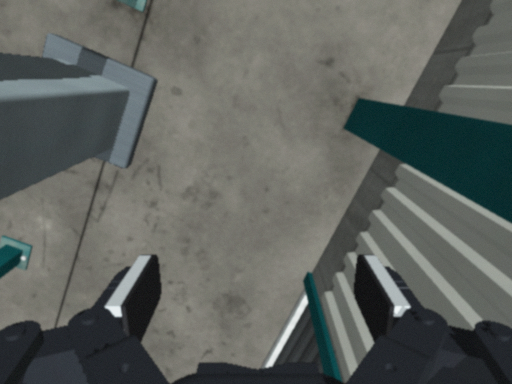

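The picture shows only floor and the open fingers, because the calls were refused and the arm didn't move. Every row probably needs all seven keys.

{"name": "send_rows", "arguments": {
  "targets": [
    {"x":0,"y":0,"z":0,"wx":0,"wy":0,"wz":-0.97,"gripper":0},
    {"x":0,"y":0,"z":0,"wx":0,"wy":0,"wz":-0.97,"gripper":0},
    {"x":0,"y":0,"z":0,"wx":0,"wy":0,"wz":-0.97,"gripper":0},
    {"x":0,"y":0,"z":0,"wx":0,"wy":0,"wz":-0.97,"gripper":0},
    {"x":0,"y":0,"z":0,"wx":0,"wy":0,"wz":-0.97,"gripper":0},
    {"x":0,"y":0,"z":0,"wx":0,"wy":0,"wz":-0.97,"gripper":0},
    {"x":0,"y":0,"z":0,"wx":0,"wy":0,"wz":-0.97,"gripper":0},
    {"x":0.5,"y":0.09,"z":0,"wx":0,"wy":0,"wz":0,"gripper":0},
    {"x":0.85,"y":0.09,"z":0,"wx":0,"wy":0,"wz":0,"gripper":0},
    {"x":0.85,"y":0.09,"z":0,"wx":0,"wy":0,"wz":0,"gripper":0},
    {"x":0.85,"y":0.09,"z":0,"wx":0,"wy":0,"wz":0,"gripper":0},
    {"x":0.85,"y":0.09,"z":0,"wx":0,"wy":0,"wz":0,"gripper":0}
  ]
}}

```text
time_s: 1.65
eef_pos: [0.2883, -0.2987, 0.2531]
ee_rot: [[0.146, 0.989, 0.0], [0.989, -0.146, 0.0], [0.0, 0.0, -1.0]]
ft_force: [1.0, -0.5, -0.4]
width: 0.0854
gripper_force: 0.0
```

{"name": "send_rows", "arguments": {
  "targets": [
    {"x":0.85,"y":0.09,"z":0,"wx":0,"wy":0,"wz":0,"gripper":0},
    {"x":0.85,"y":0.09,"z":0,"wx":0,"wy":0,"wz":0,"gripper":0},
    {"x":0.85,"y":0.09,"z":0,"wx":0,"wy":0,"wz":0,"gripper":0},
    {"x":0.85,"y":0.09,"z":0,"wx":0,"wy":0,"wz":0,"gripper":0},
    {"x":0.85,"y":0.09,"z":0,"wx":0,"wy":0,"wz":0,"gripper":0},
    {"x":0.85,"y":0.09,"z":0,"wx":0,"wy":0,"wz":0,"gripper":0},
    {"x":0.85,"y":0.09,"z":0,"wx":0,"wy":0,"wz":0,"gripper":0},
    {"x":0.85,"y":0.09,"z":0,"wx":0,"wy":0,"wz":0,"gripper":0},
    {"x":0.85,"y":0.09,"z":0,"wx":0,"wy":0,"wz":0,"gripper":0},
    {"x":0.85,"y":0.09,"z":0,"wx":0,"wy":0,"wz":0,"gripper":0},
    {"x":0.85,"y":0.09,"z":0,"wx":0,"wy":0,"wz":0,"gripper":0},
    {"x":0.4,"y":0,"z":0,"wx":0,"wy":0,"wz":0,"gripper":0}
  ]
}}

```text
time_s: 3.15
eef_pos: [0.4321, 0.2722, 0.2528]
ee_rot: [[0.143, 0.99, -0.0], [0.99, -0.143, 0.0], [0.0, -0.0, -1.0]]
ft_force: [-0.0, -0.3, -0.3]
width: 0.0853
gripper_force: 0.0
```

```bash
python3 -c "
from h import *
go(.46,.384,.03,-8.2)"
```

```text
t 3.15 p [0.4321 0.2722 0.2528] yaw -8.2 dyaw 0.0 wz -0.00 x 1.910 y 0.195 z 3.713 tilt [-0.0003  0.0003] w 0.0853 F [-0.  -0.3 -0.3]
```

{"name": "send_rows", "arguments": {
  "targets": [
    {"x":0.7,"y":0.07,"z":0.2,"wx":0,"wy":0,"wz":0,"gripper":0},
    {"x":0.7,"y":0.07,"z":0.3,"wx":0,"wy":0,"wz":0,"gripper":0},
    {"x":0.51,"y":0.06,"z":0.5,"wx":0,"wy":0,"wz":0,"gripper":0},
    {"x":0,"y":0,"z":0.7,"wx":0,"wy":0,"wz":0,"gripper":0},
    {"x":0,"y":0,"z":0.7,"wx":0,"wy":0,"wz":0,"gripper":0},
    {"x":0,"y":0,"z":0.6,"wx":0,"wy":0,"wz":0,"gripper":0},
    {"x":0,"y":0,"z":0.4,"wx":0,"wy":0,"wz":0,"gripper":0},
    {"x":0,"y":0,"z":0.25,"wx":0,"wy":0,"wz":0,"gripper":0},
    {"x":0,"y":0,"z":0,"wx":0,"wy":0,"wz":0,"gripper":0.3},
    {"x":0,"y":0,"z":0,"wx":0,"wy":0,"wz":0,"gripper":0.7},
    {"x":0,"y":0,"z":0,"wx":0,"wy":0,"wz":0,"gripper":1},
    {"x":0,"y":0,"z":0,"wx":0,"wy":0,"wz":0,"gripper":1}
  ]
}}

```text
time_s: 4.65
eef_pos: [0.4611, 0.382, 0.0357]
ee_rot: [[0.145, 0.989, 0.002], [0.989, -0.145, 0.002], [0.002, 0.002, -1.0]]
ft_force: [-0.2, -0.3, 4.8]
width: 0.039
gripper_force: 63.4
```

{"name": "send_rows", "arguments": {
  "targets": [
    {"x":0,"y":0,"z":0,"wx":0,"wy":0,"wz":0,"gripper":1},
    {"x":0,"y":0,"z":0,"wx":0,"wy":0,"wz":0,"gripper":1},
    {"x":0,"y":0,"z":0,"wx":0,"wy":0,"wz":0,"gripper":1},
    {"x":0,"y":0,"z":0,"wx":0,"wy":0,"wz":0,"gripper":1}
  ]
}}

```text
time_s: 5.15
eef_pos: [0.461, 0.382, 0.0357]
ee_rot: [[0.145, 0.989, 0.002], [0.989, -0.145, 0.002], [0.002, 0.002, -1.0]]
ft_force: [0.6, -0.8, 5.5]
width: 0.0392
gripper_force: 63.7
```

```bash
python3 -c "
from h import *
p=pl(-.060,0);go(*p,.19,-15.1);go(*p,.042,-15.1)"
```

```text
t 5.15 p [0.461  0.382  0.0357] yaw -8.3 dyaw -6.8 wz 0.79 x -5.172 y 2.073 z -2.571 tilt [0.0022 0.0015] w 0.0392 F [ 0.6 -0.8  5.5]
t 5.15 p [0.461  0.382  0.0357] yaw -8.3 dyaw -6.8 wz 0.79 x -5.172 y 2.073 z -0.105 tilt [0.0022 0.0015] w 0.0392 F [ 0.6 -0.8  5.5]
```

{"name": "send_rows", "arguments": {
  "targets": [
    {"x":0,"y":0,"z":-0.4,"wx":0,"wy":0,"wz":0,"gripper":1},
    {"x":0,"y":0,"z":-0.6,"wx":0,"wy":0,"wz":0,"gripper":1},
    {"x":0,"y":0,"z":-0.6,"wx":0,"wy":0,"wz":0.4,"gripper":1},
    {"x":-0.3,"y":0.1,"z":-0.5,"wx":0,"wy":0,"wz":0.39,"gripper":1},
    {"x":-0.6,"y":0.25,"z":-0.4,"wx":0,"wy":0,"wz":0,"gripper":1},
    {"x":-0.7,"y":0.25,"z":0,"wx":0,"wy":0,"wz":0,"gripper":1},
    {"x":-0.7,"y":0.25,"z":0,"wx":0,"wy":0,"wz":0,"gripper":1},
    {"x":-0.7,"y":0.25,"z":0,"wx":0,"wy":0,"wz":0,"gripper":1},
    {"x":-0.7,"y":0.25,"z":0,"wx":0,"wy":0,"wz":0,"gripper":1},
    {"x":-0.7,"y":0.25,"z":0,"wx":0,"wy":0,"wz":0,"gripper":1},
    {"x":-0.5,"y":0.25,"z":0,"wx":0,"wy":0,"wz":0,"gripper":1},
    {"x":-0.27,"y":0.22,"z":0,"wx":0,"wy":0,"wz":0,"gripper":1}
  ]
}}

```text
time_s: 6.65
eef_pos: [0.4993, 0.0478, 0.1836]
ee_rot: [[0.263, 0.965, -0.002], [0.965, -0.263, -0.0], [-0.001, -0.002, -1.0]]
ft_force: [-0.5, 1.6, -3.7]
width: 0.0391
gripper_force: 62.6
```

{"name": "send_rows", "arguments": {
  "targets": [
    {"x":0,"y":0,"z":0.4,"wx":0,"wy":0,"wz":0,"gripper":1},
    {"x":0,"y":0,"z":0.5,"wx":0,"wy":0,"wz":0,"gripper":1},
    {"x":0,"y":0,"z":0.4,"wx":0,"wy":0,"wz":0,"gripper":1},
    {"x":0,"y":0,"z":0,"wx":0,"wy":0,"wz":0,"gripper":1}
  ]
}}

```text
time_s: 7.15
eef_pos: [0.4978, 0.0495, 0.1041]
ee_rot: [[0.261, 0.965, -0.006], [0.965, -0.261, 0.0], [-0.002, -0.006, -1.0]]
ft_force: [-0.3, 1.0, -3.3]
width: 0.0389
gripper_force: 62.3
```

```bash
python3 -c "
from h import *
p=pl(-.059,0);go(*p,.048,-15.1);snap('wrist','w2',None,1.2)"
```

```text
t 7.15 p [0.4978 0.0495 0.1041] yaw -15.1 dyaw 0.0 wz -0.00 x 0.017 y 0.055 z 0.936 tilt [-0.0065  0.    ] w 0.0389 F [-0.3  1.  -3.3]
```

View pics/w2.png

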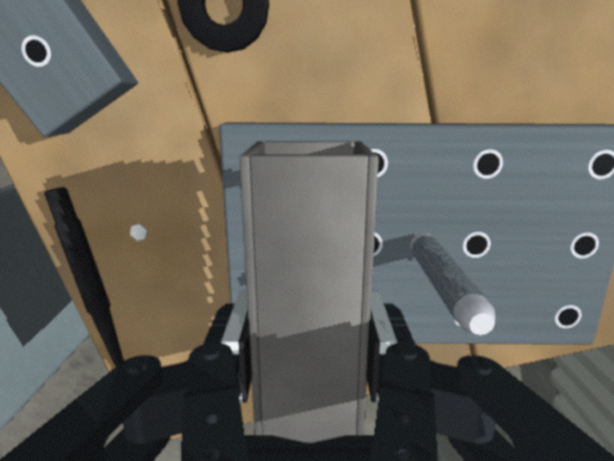

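The held tube is square to the plate. Its far end edge runs from (247,155) to (374,155), the stud tip is at (482,320), and the pins are hidden under the tube.

```bash
python3 -c "
from h import *
def P(u,v,z):
  q=w('w2',u/1.2,v/1.2,z);d=q[:2]-C;print(q,'plate',(d@ex).round(4),(d@ey).round(4))
P(247,155,.1084);P(374,155,.1084);P(482,318,.095);P(220,123,.012)"
```

```text
[0.4987 0.1173 0.1084] plate -0.0791 0.0646
[0.5341 0.1078 0.1084] plate -0.0424 0.0647
[0.5611 0.0373 0.095 ] plate 0.002 0.0037
[0.4722 0.1274 0.012 ] plate -0.1073 0.0675
```

{"name": "send_rows", "arguments": {
  "targets": [
    {"x":-0.01,"y":0.07,"z":0,"wx":0,"wy":0,"wz":0,"gripper":1},
    {"x":0,"y":0,"z":0.25,"wx":0,"wy":0,"wz":0,"gripper":1},
    {"x":0,"y":0,"z":0.25,"wx":0,"wy":0,"wz":0,"gripper":1},
    {"x":0,"y":0,"z":0.2,"wx":0,"wy":0,"wz":0,"gripper":1},
    {"x":0,"y":0,"z":0.12,"wx":0,"wy":0,"wz":0,"gripper":1},
    {"x":0,"y":0,"z":0.06,"wx":0,"wy":0,"wz":0,"gripper":1},
    {"x":0,"y":0,"z":0.03,"wx":0,"wy":0,"wz":0,"gripper":1},
    {"x":0,"y":0,"z":0,"wx":0,"wy":0,"wz":0,"gripper":1}
  ]
}}

```text
time_s: 8.2
eef_pos: [0.5027, 0.0483, 0.0514]
ee_rot: [[0.261, 0.965, -0.003], [0.965, -0.261, 0.0], [-0.0, -0.003, -1.0]]
ft_force: [-4.2, 1.9, -2.9]
width: 0.0388
gripper_force: 66.8
```

```bash
python3 -c "
from h import *
p=pl(-.059,0);go(*p,.048,-15.1)"
```

```text
t 8.2 p [0.5027 0.0483 0.0514] yaw -15.1 dyaw 0.0 wz -0.00 x 0.016 y -0.029 z 0.056 tilt [-0.003   0.0005] w 0.0388 F [-4.2  1.9 -2.9]
```

{"name": "send_rows", "arguments": {
  "targets": [
    {"x":0,"y":0,"z":0.04,"wx":0,"wy":0,"wz":0,"gripper":1},
    {"x":0,"y":0,"z":0.04,"wx":0,"wy":0,"wz":0,"gripper":1},
    {"x":0,"y":0,"z":0,"wx":0,"wy":0,"wz":0,"gripper":1}
  ]
}}

```text
time_s: 8.57
eef_pos: [0.503, 0.0486, 0.0481]
ee_rot: [[0.261, 0.965, -0.001], [0.965, -0.261, 0.001], [0.0, -0.001, -1.0]]
ft_force: [-9.0, 3.8, 9.8]
width: 0.0389
gripper_force: 67.8
```

{"name": "send_rows", "arguments": {
  "targets": [
    {"x":0,"y":0,"z":0,"wx":0,"wy":0,"wz":0,"gripper":0.35},
    {"x":0,"y":0,"z":0,"wx":0,"wy":0,"wz":0,"gripper":0.3},
    {"x":0,"y":0,"z":0,"wx":0,"wy":0,"wz":0,"gripper":0.3},
    {"x":0,"y":0,"z":-0.2,"wx":0,"wy":0,"wz":0,"gripper":0.3},
    {"x":0,"y":0,"z":-0.5,"wx":0,"wy":0,"wz":0,"gripper":0.3},
    {"x":0,"y":0,"z":-0.8,"wx":0,"wy":0,"wz":0,"gripper":0.3},
    {"x":0,"y":0,"z":-0.8,"wx":0,"wy":0,"wz":0,"gripper":0.2},
    {"x":0,"y":0,"z":0,"wx":0,"wy":0,"wz":0,"gripper":0}
  ]
}}

```text
time_s: 9.57
eef_pos: [0.5089, 0.0476, 0.1901]
ee_rot: [[0.261, 0.965, 0.014], [0.965, -0.261, -0.001], [0.003, 0.014, -1.0]]
ft_force: [1.1, -0.4, -0.4]
width: 0.0836
gripper_force: 0.0
```

```bash
python3 -c "
from h import *
snap('wrist','w3',None,1.2)
p=pl(-.059,0);go(*p,.048,-15.1);go(.5886,.3657,.19,105.3);go(.5886,.3657,.036,105.3);go(.5886,.3657,.036,16.5)"
```

```text
t 9.625 p [0.5069 0.0477 0.1877] yaw -15.1 dyaw 0.0 wz -0.00 x 0.008 y -0.100 z 2.329 tilt [ 0.0087 -0.0007] w 0.0854 F [-0.7 -0.7 -0.6]
t 9.625 p [0.5069 0.0477 0.1877] yaw -15.1 dyaw -59.6 wz 6.93 x 2.712 y -4.754 z -0.038 tilt [ 0.0087 -0.0007] w 0.0854 F [-0.7 -0.7 -0.6]
t 9.625 p [0.5069 0.0477 0.1877] yaw -15.1 dyaw -59.6 wz 6.93 x 2.712 y -4.754 z 2.529 tilt [ 0.0087 -0.0007] w 0.0854 F [-0.7 -0.7 -0.6]
t 9.625 p [0.5069 0.0477 0.1877] yaw -15.1 dyaw 31.6 wz -3.68 x 4.696 y 2.811 z 2.529 tilt [ 0.0087 -0.0007] w 0.0854 F [-0.7 -0.7 -0.6]
```

View pics/w3.png

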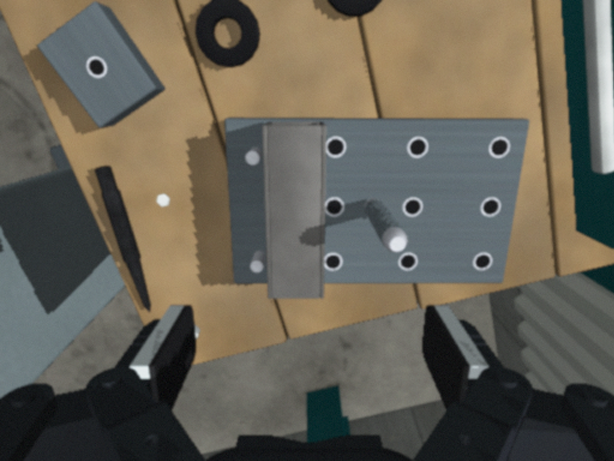

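The tube lies square beside both pins, whose tops are at (252,157) and (257,262). Its top corners are about (264,124), (324,122), (324,298) and (267,298).

```bash
python3 -c "
from h import *
def P(u,v,z):
  q=w('w3',u/1.2,v/1.2,z);d=q[:2]-C;print('plate',(d@ex).round(4),(d@ey).round(4))
P(264,124,.052);P(324,122,.052);P(324,298,.052);P(267,298,.052);print();P(252,157,.034);P(257,262,.034);P(397,239,.095);P(228,118,.012);P(528,119,.012);P(502,282,.012)"
```

```text
plate -0.076 0.0656
plate -0.0386 0.0667
plate -0.0373 -0.0552
plate -0.078 -0.0549

plate -0.0866 0.0427
plate -0.0863 -0.0346
plate 0.0016 0.0046
plate -0.1052 0.0673
plate 0.1105 0.0664
plate 0.1108 -0.0627
```

{"name": "send_rows", "arguments": {
  "targets": [
    {"x":0,"y":0,"z":0,"wx":0,"wy":0,"wz":0.99,"gripper":0},
    {"x":0,"y":0,"z":0,"wx":0,"wy":0,"wz":0.99,"gripper":0},
    {"x":0,"y":0,"z":0,"wx":0,"wy":0,"wz":0.99,"gripper":0},
    {"x":0,"y":0,"z":0,"wx":0,"wy":0,"wz":0.99,"gripper":0},
    {"x":0,"y":0,"z":0,"wx":0,"wy":0,"wz":0.99,"gripper":0},
    {"x":0,"y":0,"z":0,"wx":0,"wy":0,"wz":0.99,"gripper":0},
    {"x":0,"y":0,"z":0,"wx":0,"wy":0,"wz":0.99,"gripper":0},
    {"x":0.45,"y":-0.8,"z":0,"wx":0,"wy":0,"wz":0,"gripper":0},
    {"x":0.45,"y":-0.8,"z":0,"wx":0,"wy":0,"wz":0,"gripper":0},
    {"x":0.45,"y":-0.8,"z":0,"wx":0,"wy":0,"wz":0,"gripper":0},
    {"x":0.45,"y":-0.8,"z":0,"wx":0,"wy":0,"wz":0,"gripper":0},
    {"x":0.45,"y":-0.8,"z":0,"wx":0,"wy":0,"wz":0,"gripper":0}
  ]
}}

```text
time_s: 11.12
eef_pos: [0.5714, 0.3167, 0.1834]
ee_rot: [[0.964, 0.264, -0.0], [0.264, -0.964, -0.001], [-0.001, 0.001, -1.0]]
ft_force: [1.4, -1.0, -0.6]
width: 0.0861
gripper_force: 0.0
```

{"name": "send_rows", "arguments": {
  "targets": [
    {"x":0.45,"y":-0.75,"z":0.3,"wx":0,"wy":0,"wz":0,"gripper":0},
    {"x":0,"y":0,"z":0.3,"wx":0,"wy":0,"wz":0,"gripper":0},
    {"x":0,"y":0,"z":0,"wx":0,"wy":0,"wz":0,"gripper":0},
    {"x":0,"y":0,"z":0,"wx":0,"wy":0,"wz":0,"gripper":0}
  ]
}}

```text
time_s: 11.62
eef_pos: [0.5852, 0.3642, 0.1488]
ee_rot: [[0.965, 0.263, -0.0], [0.263, -0.965, -0.001], [-0.0, 0.001, -1.0]]
ft_force: [0.4, -0.5, 0.5]
width: 0.0852
gripper_force: 0.0
```

```bash
python3 -c "
from h import *
go(.5886,.3657,.036,105.3);st()"
```

```text
t 11.625 p [0.5852 0.3642 0.1488] yaw -74.8 dyaw 0.1 wz -0.01 x 0.061 y -0.008 z 1.880 tilt [-0.0003 -0.0008] w 0.0852 F [ 0.4 -0.5  0.5]
11.625 [0.5852 0.3642 0.1488] [[0.965, 0.263, -0.0], [0.263, -0.965, -0.001], [-0.0, 0.001, -1.0]] [ 4.560e-01  5.110e-01  1.393e+00 -1.000e-03  1.238e+00  1.761e+00] 0.08515355019343514 [ 0.4 -0.5  0.5]
```

{"name": "send_rows", "arguments": {
  "targets": [
    {"x":0.06,"y":0,"z":0.4,"wx":0,"wy":0,"wz":0,"gripper":0},
    {"x":0,"y":0,"z":0.6,"wx":0,"wy":0,"wz":0,"gripper":0},
    {"x":0,"y":0,"z":0.5,"wx":0,"wy":0,"wz":0,"gripper":0},
    {"x":0,"y":0,"z":0.25,"wx":0,"wy":0,"wz":0,"gripper":0},
    {"x":0,"y":0,"z":0.13,"wx":0,"wy":0,"wz":0,"gripper":0},
    {"x":0,"y":0,"z":0,"wx":0,"wy":0,"wz":0,"gripper":0.3},
    {"x":0,"y":0,"z":0,"wx":0,"wy":0,"wz":0,"gripper":0.6},
    {"x":0,"y":0,"z":0,"wx":0,"wy":0,"wz":0,"gripper":1},
    {"x":0,"y":0,"z":0,"wx":0,"wy":0,"wz":0,"gripper":1},
    {"x":0,"y":0,"z":0,"wx":0,"wy":0,"wz":0,"gripper":1},
    {"x":0,"y":0,"z":0,"wx":0,"wy":0,"wz":0,"gripper":1}
  ]
}}

```text
time_s: 13.0
eef_pos: [0.5896, 0.3671, 0.0377]
ee_rot: [[0.964, 0.264, 0.003], [0.264, -0.964, 0.001], [0.003, -0.001, -1.0]]
ft_force: [-0.3, -0.2, 6.7]
width: 0.0487
gripper_force: 66.0
```

```bash
python3 -c "
from h import *
p=pl(.060,0);go(.5886,.3657,.036,105.3);go(*p,.19,74.9)"
```

```text
t 13.0 p [0.5896 0.3671 0.0377] yaw -74.7 dyaw -0.0 wz 0.00 x -0.022 y 0.018 z 0.028 tilt [0.0027 0.0013] w 0.0487 F [-0.3 -0.2  6.7]
t 13.0 p [0.5896 0.3671 0.0377] yaw -74.7 dyaw -30.4 wz 3.54 x 1.940 y 5.491 z -2.539 tilt [0.0027 0.0013] w 0.0487 F [-0.3 -0.2  6.7]
```

{"name": "send_rows", "arguments": {
  "targets": [
    {"x":0,"y":0,"z":-0.3,"wx":0,"wy":0,"wz":0,"gripper":1},
    {"x":0,"y":0,"z":-0.6,"wx":0,"wy":0,"wz":0,"gripper":1},
    {"x":0,"y":0,"z":-0.6,"wx":0,"wy":0,"wz":0.6,"gripper":1},
    {"x":0,"y":0,"z":-0.6,"wx":0,"wy":0,"wz":0.8,"gripper":1},
    {"x":0,"y":0,"z":-0.4,"wx":0,"wy":0,"wz":0.8,"gripper":1},
    {"x":0,"y":0,"z":0,"wx":0,"wy":0,"wz":0.8,"gripper":1},
    {"x":0,"y":0.2,"z":0,"wx":0,"wy":0,"wz":0.54,"gripper":1},
    {"x":0.25,"y":0.6,"z":0,"wx":0,"wy":0,"wz":0,"gripper":1},
    {"x":0.25,"y":0.7,"z":0,"wx":0,"wy":0,"wz":0,"gripper":1},
    {"x":0.25,"y":0.7,"z":0,"wx":0,"wy":0,"wz":0,"gripper":1},
    {"x":0.25,"y":0.7,"z":0,"wx":0,"wy":0,"wz":0,"gripper":1},
    {"x":0.25,"y":0.7,"z":0,"wx":0,"wy":0,"wz":0,"gripper":1}
  ]
}}

```text
time_s: 14.5
eef_pos: [0.6044, 0.1367, 0.1853]
ee_rot: [[0.965, -0.26, -0.003], [-0.26, -0.965, -0.001], [-0.003, 0.001, -1.0]]
ft_force: [0.8, -0.3, -8.3]
width: 0.0487
gripper_force: 64.7
```

{"name": "send_rows", "arguments": {
  "targets": [
    {"x":0.25,"y":0.7,"z":0,"wx":0,"wy":0,"wz":0,"gripper":1},
    {"x":0.25,"y":0.6,"z":0,"wx":0,"wy":0,"wz":0,"gripper":1},
    {"x":0.19,"y":0.5,"z":0,"wx":0,"wy":0,"wz":0,"gripper":1},
    {"x":0,"y":0.1,"z":0.3,"wx":0,"wy":0,"wz":0,"gripper":1},
    {"x":0,"y":0,"z":0.3,"wx":0,"wy":0,"wz":0,"gripper":1},
    {"x":0,"y":0,"z":0,"wx":0,"wy":0,"wz":0,"gripper":1},
    {"x":0,"y":0,"z":0,"wx":0,"wy":0,"wz":0,"gripper":1}
  ]
}}

```text
time_s: 15.38
eef_pos: [0.6159, 0.0175, 0.1504]
ee_rot: [[0.966, -0.26, -0.0], [-0.26, -0.966, -0.0], [-0.0, 0.0, -1.0]]
ft_force: [0.9, -0.3, -7.7]
width: 0.0491
gripper_force: 64.6
```

```bash
python3 -c "
from h import *
p=pl(.061,0);go(*p,.0497,74.9)"
```

```text
t 15.375 p [0.6159 0.0175 0.1504] yaw -105.1 dyaw -0.0 wz 0.00 x 0.015 y -0.019 z 1.678 tilt [-0.0001 -0.0001] w 0.0491 F [ 0.9 -0.3 -7.7]
```

{"name": "send_rows", "arguments": {
  "targets": [
    {"x":0.01,"y":-0.02,"z":0.3,"wx":0,"wy":0,"wz":0,"gripper":1},
    {"x":0,"y":0,"z":0.4,"wx":0,"wy":0,"wz":0,"gripper":1},
    {"x":0,"y":0,"z":0.4,"wx":0,"wy":0,"wz":0,"gripper":1},
    {"x":0,"y":0,"z":0.25,"wx":0,"wy":0,"wz":0,"gripper":1},
    {"x":0,"y":0,"z":0.15,"wx":0,"wy":0,"wz":0,"gripper":1},
    {"x":0,"y":0,"z":0.08,"wx":0,"wy":0,"wz":0,"gripper":1},
    {"x":0,"y":0,"z":0.06,"wx":0,"wy":0,"wz":0,"gripper":1},
    {"x":0,"y":0,"z":0.03,"wx":0,"wy":0,"wz":0,"gripper":1},
    {"x":0,"y":0,"z":0.02,"wx":0,"wy":0,"wz":0,"gripper":1},
    {"x":0,"y":0,"z":0,"wx":0,"wy":0,"wz":0,"gripper":1}
  ]
}}

```text
time_s: 16.62
eef_pos: [0.6171, 0.0183, 0.0497]
ee_rot: [[0.965, -0.261, 0.001], [-0.261, -0.965, -0.0], [0.001, -0.0, -1.0]]
ft_force: [-1.5, -0.2, 0.8]
width: 0.0491
gripper_force: 65.4
```

{"name": "send_rows", "arguments": {
  "targets": [
    {"x":0,"y":0,"z":0,"wx":0,"wy":0,"wz":0,"gripper":0.3},
    {"x":0,"y":0,"z":0,"wx":0,"wy":0,"wz":0,"gripper":0.1},
    {"x":0,"y":0,"z":0,"wx":0,"wy":0,"wz":0,"gripper":0.1},
    {"x":0,"y":0,"z":-0.2,"wx":0,"wy":0,"wz":0,"gripper":0.1},
    {"x":0,"y":0,"z":-0.5,"wx":0,"wy":0,"wz":0,"gripper":0.1},
    {"x":0,"y":0,"z":-0.7,"wx":0,"wy":0,"wz":0,"gripper":0},
    {"x":0,"y":0,"z":-0.7,"wx":0,"wy":0,"wz":0,"gripper":0},
    {"x":0,"y":0,"z":-0.3,"wx":0,"wy":0,"wz":0,"gripper":0},
    {"x":0,"y":0,"z":0,"wx":0,"wy":0,"wz":0,"gripper":0}
  ]
}}

```text
time_s: 17.75
eef_pos: [0.618, 0.0183, 0.1954]
ee_rot: [[0.965, -0.261, 0.005], [-0.261, -0.965, -0.001], [0.005, -0.001, -1.0]]
ft_force: [0.3, 0.3, -0.5]
width: 0.0854
gripper_force: 0.0
```

```bash
python3 -c "
from h import *
go(.4638,.2773,.14,103.1)"
```

```text
t 17.75 p [0.618  0.0183 0.1954] yaw -105.1 dyaw 28.2 wz -3.28 x -1.525 y -4.787 z 0.923 tilt [ 0.0052 -0.0005] w 0.0854 F [ 0.3  0.3 -0.5]
```

{"name": "send_rows", "arguments": {
  "targets": [
    {"x":0,"y":0,"z":0,"wx":0,"wy":0,"wz":-0.82,"gripper":0},
    {"x":0,"y":0,"z":0,"wx":0,"wy":0,"wz":-0.82,"gripper":0},
    {"x":0,"y":0,"z":0,"wx":0,"wy":0,"wz":-0.82,"gripper":0},
    {"x":0,"y":0,"z":0,"wx":0,"wy":0,"wz":-0.82,"gripper":0},
    {"x":-0.23,"y":-0.7,"z":0,"wx":0,"wy":0,"wz":0,"gripper":0},
    {"x":-0.23,"y":-0.7,"z":0,"wx":0,"wy":0,"wz":0,"gripper":0},
    {"x":-0.23,"y":-0.7,"z":0,"wx":0,"wy":0,"wz":0,"gripper":0},
    {"x":-0.23,"y":-0.7,"z":0,"wx":0,"wy":0,"wz":0,"gripper":0},
    {"x":-0.23,"y":-0.7,"z":0.2,"wx":0,"wy":0,"wz":0,"gripper":0},
    {"x":-0.23,"y":-0.7,"z":0.4,"wx":0,"wy":0,"wz":0,"gripper":0},
    {"x":-0.15,"y":-0.58,"z":0.32,"wx":0,"wy":0,"wz":0,"gripper":0},
    {"x":0,"y":0,"z":0,"wx":0,"wy":0,"wz":0,"gripper":0}
  ]
}}

```text
time_s: 19.25
eef_pos: [0.4593, 0.2779, 0.1349]
ee_rot: [[0.973, 0.23, -0.006], [0.23, -0.973, -0.002], [-0.006, 0.001, -1.0]]
ft_force: [-0.1, -0.0, -0.1]
width: 0.0848
gripper_force: 0.0
```

```bash
python3 -c "
from h import *
snap('top','t2',(120,80,390,270),2.9)
go(.4638,.2773,.027,103.1)"
```

```text
t 19.3 p [0.461  0.2772 0.136 ] yaw -76.8 dyaw -0.1 wz 0.01 x 0.046 y 0.008 z 1.817 tilt [-0.0029 -0.0018] w 0.0854 F [ 0.3 -0.1  0.2]
```

View pics/t2.png

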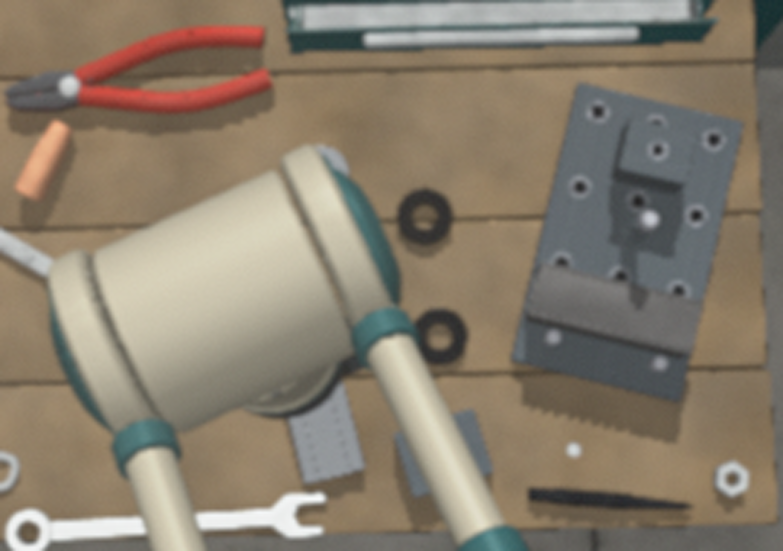

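The tube is in place next to the pins at (553,337) and (660,363). The tall block stands on the far side of the stud, with its hole at (657,150).

```bash
python3 -c "
from h import *
def P(u,v,z):
  q=w('t2',120+u/2.9,80+v/2.9,z);d=q[:2]-C;print('plate',(d@ex).round(4),(d@ey).round(4))
P(657,150,.052);P(541,266,.052);P(701,303,.052);P(690,355,.052);P(526,316,.052);P(648,218,.095)"
```

```text
plate 0.0613 -0.0002
plate -0.0419 0.0623
plate -0.0407 -0.0554
plate -0.0792 -0.0559
plate -0.0798 0.0646
plate 0.001 0.0016
```

{"name": "send_rows", "arguments": {
  "targets": [
    {"x":0.04,"y":0.01,"z":0.4,"wx":0,"wy":0,"wz":0,"gripper":0},
    {"x":0,"y":0,"z":0.5,"wx":0,"wy":0,"wz":0,"gripper":0},
    {"x":0,"y":0,"z":0.4,"wx":0,"wy":0,"wz":0,"gripper":0},
    {"x":0,"y":0,"z":0.25,"wx":0,"wy":0,"wz":0,"gripper":0},
    {"x":0,"y":0,"z":0.15,"wx":0,"wy":0,"wz":0,"gripper":0.1},
    {"x":0,"y":0,"z":0.07,"wx":0,"wy":0,"wz":0,"gripper":0.3},
    {"x":0,"y":0,"z":0,"wx":0,"wy":0,"wz":0,"gripper":0.5},
    {"x":0,"y":0,"z":0,"wx":0,"wy":0,"wz":0,"gripper":1},
    {"x":0,"y":0,"z":0,"wx":0,"wy":0,"wz":0,"gripper":1},
    {"x":0,"y":0,"z":0,"wx":0,"wy":0,"wz":0,"gripper":1},
    {"x":0,"y":0,"z":0,"wx":0,"wy":0,"wz":0,"gripper":1}
  ]
}}

```text
time_s: 20.68
eef_pos: [0.4653, 0.2773, 0.0322]
ee_rot: [[0.974, 0.226, 0.001], [0.226, -0.974, 0.001], [0.001, -0.0, -1.0]]
ft_force: [-1.5, 0.8, 5.5]
width: 0.0425
gripper_force: 60.9
```

```bash
python3 -c "
from h import *
go(.4638,.2773,.027,103.1);go(*pl(0,0),.2,74.9)"
```

```text
t 20.675 p [0.4653 0.2773 0.0322] yaw -76.9 dyaw 0.0 wz -0.00 x -0.024 y -0.006 z 0.086 tilt [0.0012 0.0006] w 0.0425 F [-1.5  0.8  5.5]
t 20.675 p [0.4653 0.2773 0.0322] yaw -76.9 dyaw -28.2 wz 3.28 x 2.550 y 3.506 z -2.797 tilt [0.0012 0.0006] w 0.0425 F [-1.5  0.8  5.5]
```

{"name": "send_rows", "arguments": {
  "targets": [
    {"x":0,"y":0,"z":-0.2,"wx":0,"wy":0,"wz":0,"gripper":1},
    {"x":0,"y":0,"z":-0.4,"wx":0,"wy":0,"wz":0,"gripper":1},
    {"x":0,"y":0,"z":-0.5,"wx":0,"wy":0,"wz":0,"gripper":1},
    {"x":0,"y":0,"z":-0.5,"wx":0,"wy":0,"wz":0,"gripper":1},
    {"x":0,"y":0,"z":-0.5,"wx":0,"wy":0,"wz":0,"gripper":1},
    {"x":0,"y":0,"z":-0.5,"wx":0,"wy":0,"wz":0,"gripper":1},
    {"x":0,"y":0,"z":-0.2,"wx":0,"wy":0,"wz":0,"gripper":1},
    {"x":0,"y":0,"z":0,"wx":0,"wy":0,"wz":0,"gripper":1}
  ]
}}

```text
time_s: 21.68
eef_pos: [0.4649, 0.2768, 0.1994]
ee_rot: [[0.974, 0.226, 0.001], [0.226, -0.974, -0.0], [0.001, 0.0, -1.0]]
ft_force: [-0.3, -0.4, -6.1]
width: 0.0422
gripper_force: 61.8
```

```bash
python3 -c "
from h import *
snap('wrist','w4',None,1.2);go(*pl(0,0),.2,74.9)"
```

```text
t 21.725 p [0.4644 0.2766 0.1984] yaw -76.9 dyaw -28.2 wz 3.28 x 2.562 y 3.491 z -0.027 tilt [-0.0014 -0.0008] w 0.0421 F [-0.5  0.  -5.3]
```

View pics/w4.png

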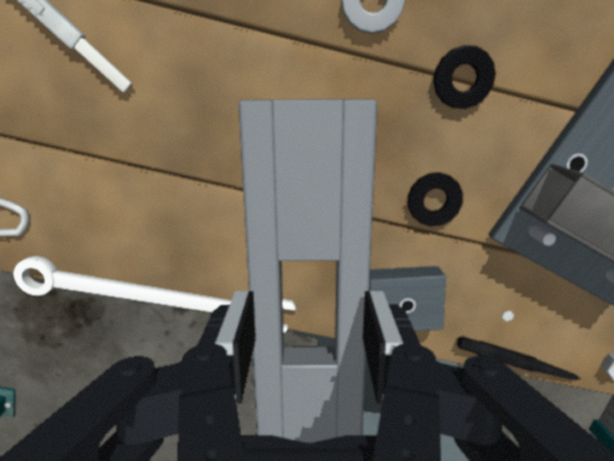

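The strap is held level and square. Its far end runs from (241,100) to (376,100), and the slot's far edge is from (283,262) to (338,262).

```bash
python3 -c "
from h import *
s=read_state();R=np.array(s['ee_rot']);p=np.array(s['eef_pos'])
for u,v in [(241,100),(376,100),(281,261),(338,261),(282,365),(337,365)]:
  q=w('w4',u/1.2,v/1.2,p[2]-.018);print((R.T@(q-p)).round(4))"
```

```text
[ 0.0812 -0.0236  0.0179]
[0.0812 0.0212 0.0179]
[ 0.0235 -0.0115  0.018 ]
[0.0235 0.01   0.018 ]
[-0.0227 -0.0121  0.018 ]
[-0.0227  0.0105  0.018 ]
```

{"name": "send_rows", "arguments": {
  "targets": [
    {"x":0,"y":0,"z":0,"wx":0,"wy":0,"wz":0.5,"gripper":1},
    {"x":0,"y":0,"z":0,"wx":0,"wy":0,"wz":0.7,"gripper":1},
    {"x":0,"y":0,"z":0,"wx":0,"wy":0,"wz":0.8,"gripper":1},
    {"x":0,"y":0,"z":0,"wx":0,"wy":0,"wz":0.8,"gripper":1},
    {"x":0.1,"y":0.2,"z":0,"wx":0,"wy":0,"wz":0.48,"gripper":1},
    {"x":0.4,"y":0.5,"z":0,"wx":0,"wy":0,"wz":0,"gripper":1},
    {"x":0.5,"y":0.65,"z":0,"wx":0,"wy":0,"wz":0,"gripper":1},
    {"x":0.5,"y":0.65,"z":0,"wx":0,"wy":0,"wz":0,"gripper":1},
    {"x":0.5,"y":0.65,"z":0,"wx":0,"wy":0,"wz":0,"gripper":1},
    {"x":0.4,"y":0.55,"z":0,"wx":0,"wy":0,"wz":0,"gripper":1},
    {"x":0.16,"y":0.29,"z":0,"wx":0,"wy":0,"wz":0,"gripper":1},
    {"x":0,"y":0,"z":0,"wx":0,"wy":0,"wz":0,"gripper":1}
  ]
}}

```text
time_s: 23.22
eef_pos: [0.559, 0.0341, 0.1978]
ee_rot: [[0.965, -0.263, -0.003], [-0.263, -0.965, 0.0], [-0.003, 0.0, -1.0]]
ft_force: [-1.8, 0.6, -5.4]
width: 0.0423
gripper_force: 62.0
```

{"name": "send_rows", "arguments": {
  "targets": [
    {"x":0,"y":0,"z":0.3,"wx":0,"wy":0,"wz":0,"gripper":1},
    {"x":0,"y":0,"z":0.4,"wx":0,"wy":0,"wz":0,"gripper":1},
    {"x":0,"y":0,"z":0.2,"wx":0,"wy":0,"wz":0,"gripper":1},
    {"x":0,"y":0,"z":0,"wx":0,"wy":0,"wz":0,"gripper":1},
    {"x":0,"y":0,"z":0,"wx":0,"wy":0,"wz":0,"gripper":1}
  ]
}}

```text
time_s: 23.85
eef_pos: [0.5602, 0.0354, 0.146]
ee_rot: [[0.966, -0.26, 0.001], [-0.26, -0.966, 0.0], [0.001, -0.0, -1.0]]
ft_force: [0.1, -0.6, -5.2]
width: 0.0418
gripper_force: 62.0
```

```bash
python3 -c "
from h import *
snap('wrist','w5',None,1.2);go(*pl(0,0),.0842,74.9)"
```

```text
t 23.9 p [0.5604 0.0352 0.1462] yaw -105.1 dyaw -0.0 wz 0.00 x -0.031 y 0.024 z 1.034 tilt [ 0.002  -0.0001] w 0.0419 F [ 0.1 -0.1 -5.8]
```

View pics/w5.png

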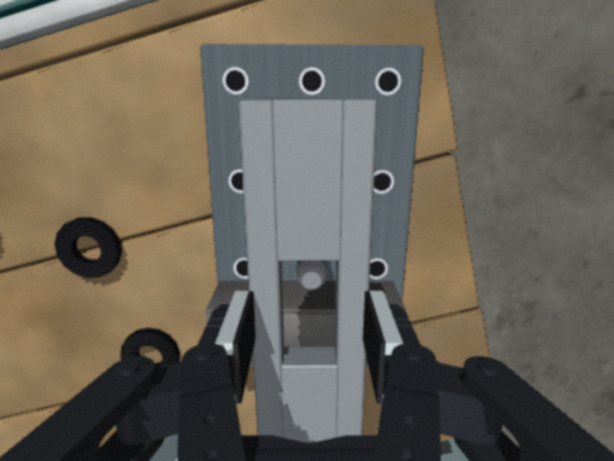

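The stud tip is visible inside the slot at about (312,280), and the slot's mid column is about 310.

```bash
python3 -c "
from h import *
s=read_state();R=np.array(s['ee_rot']);p=np.array(s['eef_pos'])
for u,v,z in [(312,280,.095),(281,261,p[2]-.018),(338,261,p[2]-.018),(282,365,p[2]-.018),(337,365,p[2]-.018)]:
  q=w('w5',u/1.2,v/1.2,z);print((R.T@(q-p)).round(4))"
```

```text
[-0.0011 -0.0002  0.0512]
[ 0.0225 -0.012   0.0181]
[0.0225 0.0092 0.0181]
[-0.0234 -0.0126  0.018 ]
[-0.0234  0.0099  0.018 ]
```

{"name": "send_rows", "arguments": {
  "targets": [
    {"x":0,"y":0.02,"z":0.1,"wx":0,"wy":0,"wz":0,"gripper":1},
    {"x":0,"y":0,"z":0.2,"wx":0,"wy":0,"wz":0,"gripper":1},
    {"x":0,"y":0,"z":0.2,"wx":0,"wy":0,"wz":0,"gripper":1},
    {"x":0,"y":0,"z":0.2,"wx":0,"wy":0,"wz":0,"gripper":1},
    {"x":0,"y":0,"z":0.15,"wx":0,"wy":0,"wz":0,"gripper":1},
    {"x":0,"y":0,"z":0.08,"wx":0,"wy":0,"wz":0,"gripper":1},
    {"x":0,"y":0,"z":0.04,"wx":0,"wy":0,"wz":0,"gripper":1},
    {"x":0,"y":0,"z":0,"wx":0,"wy":0,"wz":0,"gripper":1},
    {"x":0,"y":0,"z":0,"wx":0,"wy":0,"wz":0,"gripper":1}
  ]
}}

```text
time_s: 25.02
eef_pos: [0.5596, 0.0338, 0.0875]
ee_rot: [[0.965, -0.261, 0.001], [-0.261, -0.965, -0.0], [0.001, -0.0, -1.0]]
ft_force: [-0.1, 0.4, -6.1]
width: 0.0419
gripper_force: 62.0
```

{"name": "send_rows", "arguments": {
  "targets": [
    {"x":0,"y":0,"z":0.03,"wx":0,"wy":0,"wz":0,"gripper":1},
    {"x":0,"y":0,"z":0.03,"wx":0,"wy":0,"wz":0,"gripper":1},
    {"x":0,"y":0,"z":0,"wx":0,"wy":0,"wz":0,"gripper":1},
    {"x":0,"y":0,"z":0,"wx":0,"wy":0,"wz":0,"gripper":1}
  ]
}}

```text
time_s: 25.52
eef_pos: [0.5595, 0.0338, 0.0842]
ee_rot: [[0.965, -0.261, 0.001], [-0.261, -0.965, -0.0], [0.001, -0.0, -1.0]]
ft_force: [-1.8, 0.6, 3.6]
width: 0.0424
gripper_force: 64.1
```

{"name": "send_rows", "arguments": {
  "targets": [
    {"x":0,"y":0,"z":0,"wx":0,"wy":0,"wz":0,"gripper":0.3},
    {"x":0,"y":0,"z":0,"wx":0,"wy":0,"wz":0,"gripper":0.2},
    {"x":0,"y":0,"z":0,"wx":0,"wy":0,"wz":0,"gripper":0.2},
    {"x":0,"y":0,"z":-0.2,"wx":0,"wy":0,"wz":0,"gripper":0.2},
    {"x":0,"y":0,"z":-0.5,"wx":0,"wy":0,"wz":0,"gripper":0.2},
    {"x":0,"y":0,"z":-0.7,"wx":0,"wy":0,"wz":0,"gripper":0.1},
    {"x":0,"y":0,"z":-0.4,"wx":0,"wy":0,"wz":0,"gripper":0.1},
    {"x":0,"y":0,"z":0,"wx":0,"wy":0,"wz":-0.8,"gripper":0.1},
    {"x":0,"y":0,"z":0,"wx":0,"wy":0,"wz":-0.9,"gripper":0.1},
    {"x":0,"y":0,"z":0,"wx":0,"wy":0,"wz":-0.9,"gripper":0.1},
    {"x":0,"y":0,"z":0,"wx":0,"wy":0,"wz":-0.9,"gripper":0.1},
    {"x":0,"y":0,"z":0,"wx":0,"wy":0,"wz":-0.9,"gripper":0.1}
  ]
}}

```text
time_s: 27.02
eef_pos: [0.5595, 0.0338, 0.1924]
ee_rot: [[0.921, 0.39, 0.001], [0.39, -0.921, -0.0], [0.001, 0.001, -1.0]]
ft_force: [-0.2, 0.0, 0.2]
width: 0.0771
gripper_force: 0.0
```

{"name": "send_rows", "arguments": {
  "targets": [
    {"x":0,"y":0,"z":0,"wx":0,"wy":0,"wz":-0.85,"gripper":0.1},
    {"x":0,"y":0,"z":0,"wx":0,"wy":0,"wz":0,"gripper":0.1}
  ]
}}

```text
time_s: 27.28
eef_pos: [0.5595, 0.0338, 0.1923]
ee_rot: [[0.867, 0.499, 0.001], [0.499, -0.867, -0.0], [0.001, 0.001, -1.0]]
ft_force: [-0.4, -0.6, 0.2]
width: 0.0767
gripper_force: 0.0
```

```bash
python3 -c "
from h import *
go(.615,.2654,.1,-60)"
```

```text
t 27.275 p [0.5595 0.0338 0.1923] yaw -60.1 dyaw 0.1 wz -0.01 x 2.731 y -2.880 z 1.538 tilt [ 0.0011 -0.0002] w 0.0767 F [-0.4 -0.6  0.2]
```

{"name": "send_rows", "arguments": {
  "targets": [
    {"x":0.3,"y":-0.3,"z":0,"wx":0,"wy":0,"wz":0,"gripper":0.1},
    {"x":0.5,"y":-0.5,"z":0,"wx":0,"wy":0,"wz":0,"gripper":0.1},
    {"x":0.5,"y":-0.55,"z":0,"wx":0,"wy":0,"wz":0,"gripper":0.1},
    {"x":0.5,"y":-0.55,"z":0,"wx":0,"wy":0,"wz":0,"gripper":0.1},
    {"x":0.5,"y":-0.55,"z":0.2,"wx":0,"wy":0,"wz":0,"gripper":0.1},
    {"x":0.43,"y":-0.43,"z":0.5,"wx":0,"wy":0,"wz":0,"gripper":0.1},
    {"x":0,"y":0,"z":0.5,"wx":0,"wy":0,"wz":0,"gripper":0.1},
    {"x":0,"y":0,"z":0.3,"wx":0,"wy":0,"wz":0,"gripper":0.1},
    {"x":0,"y":0,"z":0,"wx":0,"wy":0,"wz":0,"gripper":0.1},
    {"x":0,"y":0,"z":0,"wx":0,"wy":0,"wz":0,"gripper":0.1}
  ]
}}

```text
time_s: 28.52
eef_pos: [0.6156, 0.2651, 0.1028]
ee_rot: [[0.867, 0.499, 0.002], [0.499, -0.867, 0.001], [0.002, 0.001, -1.0]]
ft_force: [-0.6, -0.3, -0.5]
width: 0.0767
gripper_force: 0.0
```

```bash
python3 -c "
from h import *
go(.615,.2654,.033,-60);snap('wrist','w6',None,1.2)"
```

```text
t 28.525 p [0.6156 0.2651 0.1028] yaw -60.1 dyaw 0.1 wz -0.01 x -0.006 y -0.010 z 1.163 tilt [0.0021 0.0005] w 0.0767 F [-0.6 -0.3 -0.5]
```

View pics/w6.png

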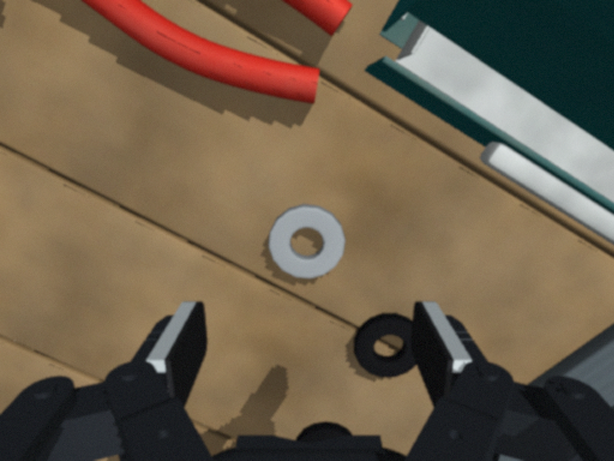

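The grey washer is at (307,241) with black rings at (388,345) and (325,432). I'm computing both offsets in the tool frame.

```bash
python3 -c "
from h import *
s=read_state();R=np.array(s['ee_rot']);p=np.array(s['eef_pos'])
for u,v,z in [(307,241,.008),(388,345,.008)]:
  q=w('w6',u/1.2,v/1.2,z);print(q,(R.T@(q-p)).round(4))"
```

```text
[0.6182 0.2682 0.008 ] [ 0.0034 -0.0015  0.0951]
[0.5838 0.1904 0.008 ] [-0.0653  0.0487  0.0949]
```

{"name": "send_rows", "arguments": {
  "targets": [
    {"x":0.03,"y":-0.01,"z":0.3,"wx":0,"wy":0,"wz":0,"gripper":0.1},
    {"x":0,"y":0,"z":0.3,"wx":0,"wy":0,"wz":0,"gripper":0.1},
    {"x":0,"y":0,"z":0.25,"wx":0,"wy":0,"wz":0,"gripper":0.1},
    {"x":0,"y":0,"z":0.17,"wx":0,"wy":0,"wz":0,"gripper":0.1},
    {"x":0,"y":0,"z":0.1,"wx":0,"wy":0,"wz":0,"gripper":0.2},
    {"x":0,"y":0,"z":0.04,"wx":0,"wy":0,"wz":0,"gripper":0.35},
    {"x":0,"y":0,"z":0,"wx":0,"wy":0,"wz":0,"gripper":0.45},
    {"x":0,"y":0,"z":0,"wx":0,"wy":0,"wz":0,"gripper":0.6},
    {"x":0,"y":0,"z":0,"wx":0,"wy":0,"wz":0,"gripper":1},
    {"x":0,"y":0,"z":0,"wx":0,"wy":0,"wz":0,"gripper":1},
    {"x":0,"y":0,"z":0,"wx":0,"wy":0,"wz":0,"gripper":1}
  ]
}}

```text
time_s: 29.95
eef_pos: [0.616, 0.2668, 0.032]
ee_rot: [[0.866, 0.5, 0.0], [0.5, -0.866, -0.0], [0.0, 0.0, -1.0]]
ft_force: [0.0, 0.1, -0.4]
width: 0.0003
gripper_force: 0.0
```

The fingers closed just above the washer without touching it. I'll reopen and go lower.

{"name": "send_rows", "arguments": {
  "targets": [
    {"x":0,"y":0,"z":0,"wx":0,"wy":0,"wz":0,"gripper":0.25},
    {"x":0,"y":0,"z":0,"wx":0,"wy":0,"wz":0,"gripper":0.25},
    {"x":0,"y":0,"z":0,"wx":0,"wy":0,"wz":0,"gripper":0.25},
    {"x":0,"y":0,"z":0,"wx":0,"wy":0,"wz":0,"gripper":0.25},
    {"x":0,"y":0,"z":0,"wx":0,"wy":0,"wz":0,"gripper":0.25},
    {"x":0,"y":0,"z":0.08,"wx":0,"wy":0,"wz":0,"gripper":0.25},
    {"x":0,"y":0,"z":0.08,"wx":0,"wy":0,"wz":0,"gripper":0.25},
    {"x":0,"y":0,"z":0,"wx":0,"wy":0,"wz":0,"gripper":0.25}
  ]
}}

```text
time_s: 30.95
eef_pos: [0.6154, 0.2666, 0.0215]
ee_rot: [[0.866, 0.5, -0.001], [0.5, -0.866, -0.001], [-0.002, -0.0, -1.0]]
ft_force: [0.1, -0.3, 0.1]
width: 0.0643
gripper_force: 0.0
```

{"name": "send_rows", "arguments": {
  "targets": [
    {"x":0,"y":0,"z":0,"wx":0,"wy":0,"wz":0,"gripper":0.35},
    {"x":0,"y":0,"z":0,"wx":0,"wy":0,"wz":0,"gripper":0.42},
    {"x":0,"y":0,"z":0,"wx":0,"wy":0,"wz":0,"gripper":0.46},
    {"x":0,"y":0,"z":0,"wx":0,"wy":0,"wz":0,"gripper":0.52},
    {"x":0,"y":0,"z":0,"wx":0,"wy":0,"wz":0,"gripper":1},
    {"x":0,"y":0,"z":0,"wx":0,"wy":0,"wz":0,"gripper":1},
    {"x":0,"y":0,"z":0,"wx":0,"wy":0,"wz":0,"gripper":1},
    {"x":0,"y":0,"z":0,"wx":0,"wy":0,"wz":0,"gripper":1}
  ]
}}

```text
time_s: 31.95
eef_pos: [0.6162, 0.2668, 0.0232]
ee_rot: [[0.866, 0.5, 0.001], [0.5, -0.866, 0.0], [0.001, 0.0, -1.0]]
ft_force: [-1.6, -1.0, 5.5]
width: 0.0404
gripper_force: 59.8
```

{"name": "send_rows", "arguments": {
  "targets": [
    {"x":0,"y":0,"z":-0.2,"wx":0,"wy":0,"wz":0,"gripper":1},
    {"x":0,"y":0,"z":-0.5,"wx":0,"wy":0,"wz":0,"gripper":1},
    {"x":0,"y":0,"z":-0.6,"wx":0,"wy":0,"wz":0,"gripper":1},
    {"x":0,"y":0,"z":-0.6,"wx":0,"wy":0,"wz":0,"gripper":1},
    {"x":0,"y":0,"z":-0.6,"wx":0,"wy":0,"wz":0,"gripper":1},
    {"x":0,"y":0,"z":-0.3,"wx":0,"wy":0,"wz":0,"gripper":1},
    {"x":0,"y":0,"z":0,"wx":0,"wy":0,"wz":0,"gripper":1}
  ]
}}

```text
time_s: 32.83
eef_pos: [0.6169, 0.2671, 0.1925]
ee_rot: [[0.866, 0.5, 0.004], [0.5, -0.866, 0.001], [0.004, 0.001, -1.0]]
ft_force: [0.4, -0.2, -1.3]
width: 0.04
gripper_force: 60.6
```

```bash
python3 -c "
from h import *
go(*pl(0,0),.19,-60);go(*pl(0,0),.19,-105.1);snap('wrist','w7',(130,200,400,384),2.9)"
```

```text
t 32.825 p [0.6169 0.2671 0.1925] yaw -60.0 dyaw -0.0 wz 0.00 x -2.788 y 2.871 z 0.041 tilt [0.0041 0.0013] w 0.04 F [ 0.4 -0.2 -1.3]
t 32.825 p [0.6169 0.2671 0.1925] yaw -60.0 dyaw -45.1 wz 5.25 x 0.066 y 4.001 z 0.041 tilt [0.0041 0.0013] w 0.04 F [ 0.4 -0.2 -1.3]
```

View pics/w7.png

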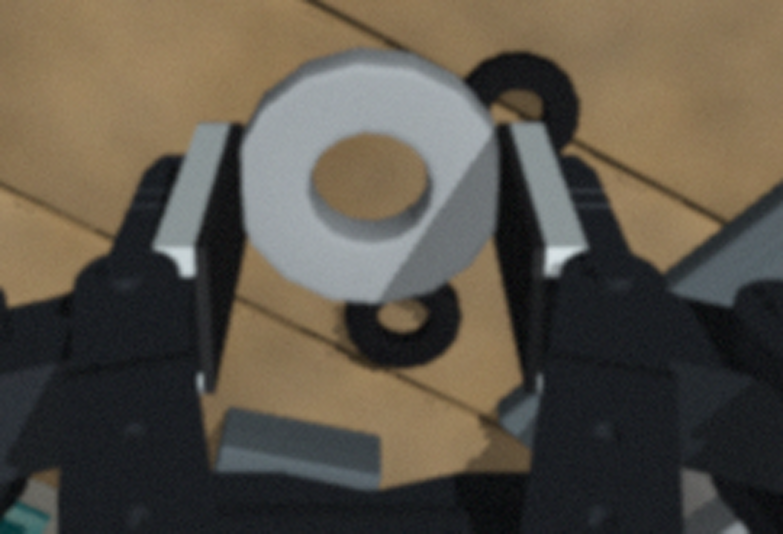

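The washer is gripped flat between the pads. Its outer edges are at columns 243 and 499, and the hole centre is about (371,185) in the crop.

```bash
python3 -c "
from h import *
s=read_state();R=np.array(s['ee_rot']);p=np.array(s['eef_pos'])
def L(u,v,d=.0152): return (R.T@(w('w7',130+u/2.9,200+v/2.9,p[2]-d)-p)).round(4)
for a in [(371,186),(371,132),(371,241),(310,186),(432,186),(243,184),(499,184),(371,65),(371,303)]: print(a,L(*a))
T=np.load('pics/w7.npz')['T'];print((R.T@(T[:3,3]-p)).round(3),(R.T@T[:3,2]).round(3))
p5=np.array([.5604,.0352,.1462])"
```

```text
(371, 186) [0.0014 0.     0.0152]
(371, 132) [0.011  0.     0.0152]
(371, 241) [-0.0088  0.0001  0.0152]
(310, 186) [ 0.0014 -0.0098  0.0152]
(432, 186) [0.0014 0.0099 0.0152]
(243, 184) [ 0.0018 -0.0205  0.0152]
(499, 184) [0.0018 0.0206 0.0152]
(371, 65) [0.0225 0.0001 0.0152]
(371, 303) [-0.0208  0.0001  0.0152]
[ 0.083 -0.    -0.124] [-0.31   0.     0.951]
```

{"name": "send_rows", "arguments": {
  "targets": [
    {"x":0,"y":0,"z":0,"wx":0,"wy":0,"wz":0.75,"gripper":1},
    {"x":0,"y":0,"z":0,"wx":0,"wy":0,"wz":0.9,"gripper":1},
    {"x":0,"y":0,"z":0,"wx":0,"wy":0,"wz":0.9,"gripper":1},
    {"x":0,"y":0,"z":0,"wx":0,"wy":0,"wz":0.9,"gripper":1},
    {"x":0,"y":0,"z":0,"wx":0,"wy":0,"wz":0.9,"gripper":1},
    {"x":0,"y":0.3,"z":0,"wx":0,"wy":0,"wz":0.9,"gripper":1},
    {"x":0.02,"y":0.7,"z":0,"wx":0,"wy":0,"wz":0,"gripper":1},
    {"x":0.02,"y":0.8,"z":0,"wx":0,"wy":0,"wz":0,"gripper":1},
    {"x":0,"y":0.8,"z":0,"wx":0,"wy":0,"wz":0,"gripper":1},
    {"x":0,"y":0.7,"z":0,"wx":0,"wy":0,"wz":0,"gripper":1},
    {"x":0,"y":0.5,"z":0,"wx":0,"wy":0,"wz":0,"gripper":1},
    {"x":0,"y":0.2,"z":0.3,"wx":0,"wy":0,"wz":0,"gripper":1}
  ]
}}

```text
time_s: 34.38
eef_pos: [0.5577, 0.0322, 0.1719]
ee_rot: [[0.965, -0.263, 0.0], [-0.263, -0.965, -0.001], [0.001, 0.0, -1.0]]
ft_force: [-0.0, 0.5, -2.0]
width: 0.0398
gripper_force: 60.6
```

{"name": "send_rows", "arguments": {
  "targets": [
    {"x":0,"y":0,"z":0.3,"wx":0,"wy":0,"wz":0,"gripper":1},
    {"x":0,"y":0,"z":0.2,"wx":0,"wy":0,"wz":0,"gripper":1},
    {"x":0,"y":0,"z":0.2,"wx":0,"wy":0,"wz":0,"gripper":1},
    {"x":0,"y":0,"z":0,"wx":0,"wy":0,"wz":0,"gripper":1},
    {"x":0,"y":0,"z":0,"wx":0,"wy":0,"wz":0,"gripper":1},
    {"x":0,"y":0,"z":0,"wx":0,"wy":0,"wz":0,"gripper":1}
  ]
}}

```text
time_s: 35.12
eef_pos: [0.5586, 0.0341, 0.131]
ee_rot: [[0.966, -0.26, 0.001], [-0.26, -0.966, -0.0], [0.001, -0.0, -1.0]]
ft_force: [0.7, -0.1, -1.5]
width: 0.0399
gripper_force: 60.6
```

```bash
python3 -c "
from h import *
go(.5577,.0352,.123,-105.1);snap('wrist','w8',(130,200,400,384),2.9)"
```

```text
t 35.125 p [0.5586 0.0341 0.131 ] yaw -105.1 dyaw -0.0 wz 0.00 x -0.020 y -0.014 z 0.133 tilt [ 0.0015 -0.0002] w 0.0399 F [ 0.7 -0.1 -1.5]
```

View pics/w8.png

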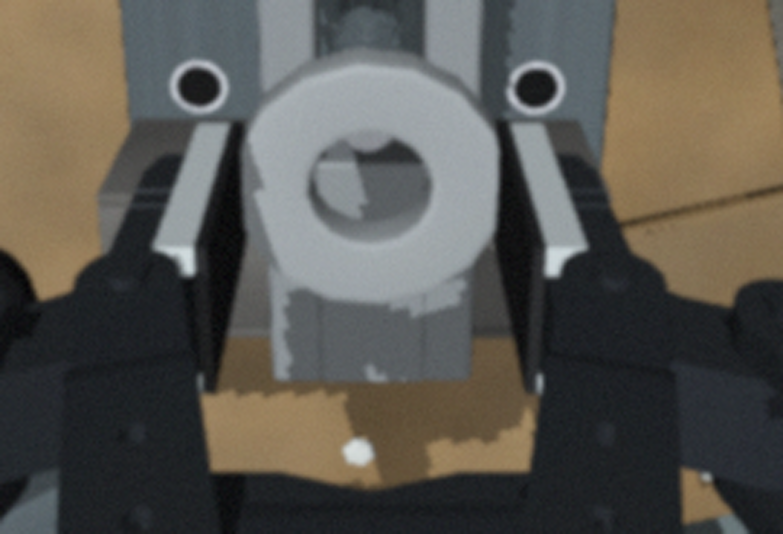

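Through the hole I can see the near rim of the stud's tip. It spans columns 345–392, with the lowest point at about (368,153); the hole centre is (371,186).

```bash
python3 -c "
from h import *
s=read_state();R=np.array(s['ee_rot']);p=np.array(s['eef_pos'])
def L(u,v,z): return (R.T@(w('w8',130+u/2.9,200+v/2.9,z)-p)).round(4)
print(L(368.5,153,.095),L(345,138,.095),L(392,138,.095),L(371,186,p[2]-.0152))"
```

```text
[-0.0048 -0.0017  0.0359] [-0.0018 -0.006   0.0359] [-0.0018  0.0025  0.0359] [ 0.0006 -0.0013  0.0152]
```

{"name": "send_rows", "arguments": {
  "targets": [
    {"x":-0.017,"y":-0.01,"z":0,"wx":0,"wy":0,"wz":0,"gripper":1},
    {"x":0,"y":0,"z":0.12,"wx":0,"wy":0,"wz":0,"gripper":1},
    {"x":0,"y":0,"z":0.1,"wx":0,"wy":0,"wz":0,"gripper":1},
    {"x":0,"y":0,"z":0.08,"wx":0,"wy":0,"wz":0,"gripper":1},
    {"x":0,"y":0,"z":0.05,"wx":0,"wy":0,"wz":0,"gripper":1},
    {"x":0,"y":0,"z":0,"wx":0,"wy":0,"wz":0,"gripper":1}
  ]
}}

```text
time_s: 35.92
eef_pos: [0.5572, 0.0348, 0.1089]
ee_rot: [[0.965, -0.261, -0.001], [-0.261, -0.965, -0.0], [-0.001, 0.0, -1.0]]
ft_force: [-0.5, -2.0, -0.6]
width: 0.04
gripper_force: 60.6
```

```bash
python3 -c "
from h import *
go(.5577,.0352,.0892,-105.1);snap('wrist','w9',(130,200,400,384),2.9)"
```

```text
t 35.925 p [0.5572 0.0348 0.1089] yaw -105.1 dyaw 0.0 wz -0.00 x 0.007 y -0.009 z 0.329 tilt [-0.0006 -0.0001] w 0.04 F [-0.5 -2.  -0.6]
```

View pics/w9.png

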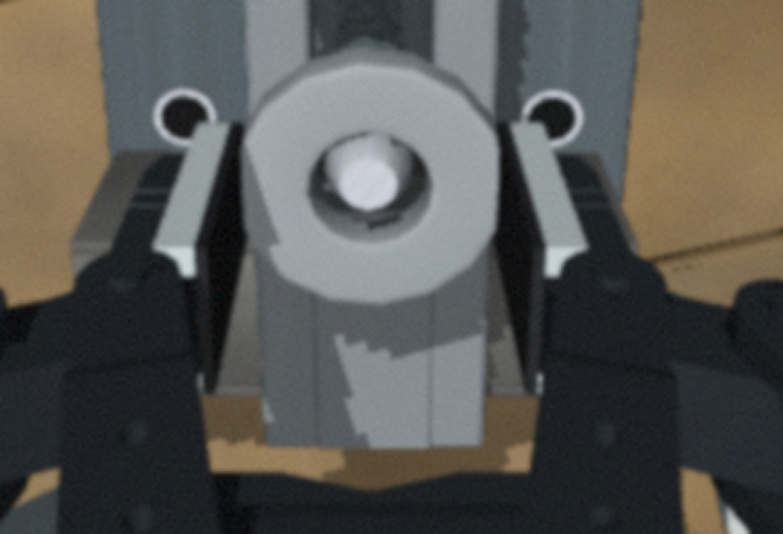

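The stud tip at (366,184) is well inside the hole, whose centre is (371,186). I can continue down.

{"name": "send_rows", "arguments": {
  "targets": [
    {"x":0,"y":-0.012,"z":0.05,"wx":0,"wy":0,"wz":0,"gripper":1},
    {"x":0,"y":0,"z":0.08,"wx":0,"wy":0,"wz":0,"gripper":1},
    {"x":0,"y":0,"z":0.08,"wx":0,"wy":0,"wz":0,"gripper":1},
    {"x":0,"y":0,"z":0.06,"wx":0,"wy":0,"wz":0,"gripper":1},
    {"x":0,"y":0,"z":0.03,"wx":0,"wy":0,"wz":0,"gripper":1},
    {"x":0,"y":0,"z":0,"wx":0,"wy":0,"wz":0,"gripper":1},
    {"x":0,"y":0,"z":0,"wx":0,"wy":0,"wz":0,"gripper":1}
  ]
}}

```text
time_s: 36.85
eef_pos: [0.5576, 0.0355, 0.0914]
ee_rot: [[0.965, -0.261, 0.0], [-0.261, -0.965, -0.0], [0.0, 0.0, -1.0]]
ft_force: [-0.6, -0.1, -0.0]
width: 0.0404
gripper_force: 60.6
```

{"name": "send_rows", "arguments": {
  "targets": [
    {"x":0,"y":0,"z":0.03,"wx":0,"wy":0,"wz":0,"gripper":1},
    {"x":0,"y":0,"z":0,"wx":0,"wy":0,"wz":0,"gripper":1},
    {"x":0,"y":0,"z":0,"wx":0,"wy":0,"wz":0,"gripper":0.4},
    {"x":0,"y":0,"z":0,"wx":0,"wy":0,"wz":0,"gripper":0.2},
    {"x":0,"y":0,"z":0,"wx":0,"wy":0,"wz":0,"gripper":0.2},
    {"x":0,"y":0,"z":-0.2,"wx":0,"wy":0,"wz":0,"gripper":0.2},
    {"x":0,"y":0,"z":-0.5,"wx":0,"wy":0,"wz":0,"gripper":0.2},
    {"x":0,"y":0,"z":-0.6,"wx":0,"wy":0,"wz":0,"gripper":0.2},
    {"x":0,"y":0,"z":-0.6,"wx":0,"wy":0,"wz":0,"gripper":0.2},
    {"x":-0.5,"y":0,"z":-0.2,"wx":0,"wy":0,"wz":0,"gripper":0.2},
    {"x":-0.5,"y":0,"z":0,"wx":0,"wy":0,"wz":0,"gripper":0.2},
    {"x":0,"y":0,"z":0,"wx":0,"wy":0,"wz":0,"gripper":0.2}
  ]
}}

```text
time_s: 38.35
eef_pos: [0.4977, 0.0517, 0.2167]
ee_rot: [[0.966, -0.26, 0.0], [-0.26, -0.966, 0.0], [0.0, -0.0, -1.0]]
ft_force: [0.2, -0.7, 0.2]
width: 0.0684
gripper_force: 0.0
```

```bash
python3 -c "
from h import *
snap('wrist','w10',None,1.5);st()"
```

```text
38.4 [0.4994 0.0513 0.2166] [[0.966, -0.26, 0.002], [-0.26, -0.966, -0.0], [0.002, -0.0, -1.0]] [-0.036  0.19   1.717 -0.     1.232  1.798] 0.0686641762681305 [-0.7  0.6 -0.3]
```

View pics/w10.png

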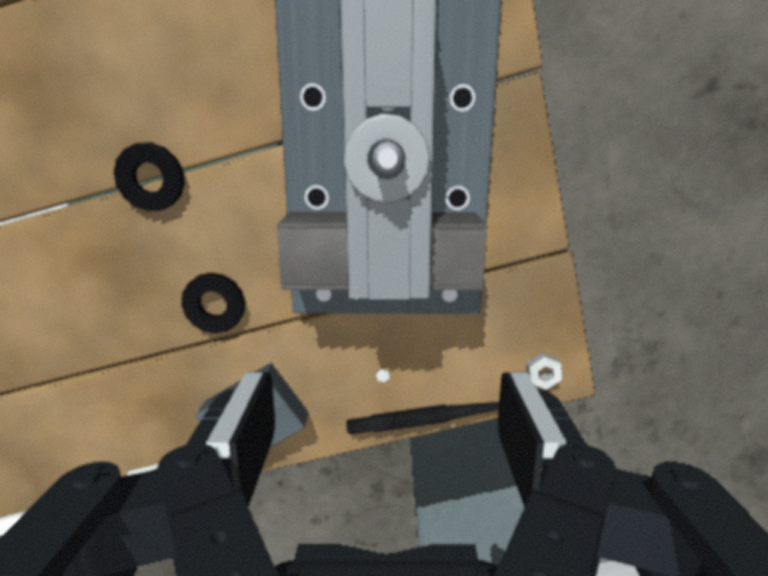

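The washer lies round the stud at (387,158), the strap runs along the plate onto the tube, and both pins at (323,295) and (449,295) are clear. One last numeric check before handing in.

```bash
python3 -c "
from h import *
def P(u,v,z):
  q=w('w10',u/1.5,v/1.5,z);d=q[:2]-C;print(((d@ex)*1000).round(1),((d@ey)*1000).round(1))
P(387,158,.074);P(387,155,.095);P(349,298,.066);P(430,298,.066);P(279,288,.052);P(484,290,.052);P(323,295,.034);P(449,295,.034)"
```

```text
-0.3 2.1
2.6 2.2
-78.5 23.7
-78.4 -22.6
-77.1 66.3
-78.3 -55.9
-87.8 42.6
-87.7 -37.6
```

```bash
python3 -c "
from h import *
print(finish_job())"
```

```text
the job is handed in; nothing more can be done
None
```

I handed the job in at about 38 s of the 106 s. The tube, tall block, strap and washer are set up on the plate, and the final images put their positions inside the stated limits. The low block was left alone. I did not measure the strap's level separately, and no verdict came back.

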